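Roll-test two shafts and reject the bent one

ROBOT

A 6-joint arm with a two-finger parallel gripper is mounted at the origin on a cart in front of the work surface, level with it; the furniture and walls round the work are solid. World frame = base frame: x ahead of the robot, y to its left, z up, the work surface at z = 0. Lengths are in m, angles in rad, forces in N, time in s.
With the tool pointing down it reaches from about 0.275 to 0.825 m from the base axis. Payload 4.9 kg.
Tool frame: the origin (TCP) lies between the finger pads; the fingertips stand 17 mm ahead of it and the grasp point (between the pads) lies 2 mm behind it (robot.finger_overhang is the distance from the TCP to the fingertips, in m); z points along the fingers, y is the line along which they close (so a half turn about z gives the same grasp; the last joint's range is limited). The gripper opens to 85 mm and grips with 20 to 120 N. Pads are 22 mm wide; open, the fingers measure 114 mm over their backs; the gripper's body (76 mm by 85 mm) begins 54 mm behind the grasp point. The pads swing forward as they close: fully open they stand 13 mm farther back than shut.
Start: joints at [-1.45, 0.326, -0.193, 1.052, 0, 1.437], TCP at [0.139, -0.532, 0.248] pointing down, gripper open.
Joint ranges: [-2.65, 2.65], [-0.97, 1.79], [-1.3, 1.35], [-1.93, 2.1], [-1.47, 1.37], [-3.14, 3.14]. Speed limits (rad/s): [2.57, 2.57, 3.14, 3.14, 3.14, 3.14].

INTERFACE

Orientations are given as [roll, pitch, yaw] about the fixed x, y, z axes, in that order (R = Rz(yaw) Ry(pitch) Rx(roll)).
In Python, from plant import sensors, grab_frame, camera_info, finish_job, robot gives the robot as it stands.
- The arm moves only by the shell command python3 -m handwheel 'ROWS' [OPENING] [FORCE]. ROWS is text: rows parted by semicolons, each of 4 numbers parted by spaces: the shift along the tool's x, y, z in cm, then the turn about the tool's z in degrees. A call has 1 to 8 rows; each row is the pose to reach, as a shift and turn from the pose commanded when the call began, along the tool's axes at that moment; what a row does not reach only later rows make up. A row lasts 1/8 s, in which the tool goes at most 62.5 mm and 10.7 degrees, less where a joint would pass 70% of its speed; a pose out of reach is approached as far as the arm can. A call with a gripper value outside its range is refused whole. OPENING is the opening, from 0 (shut) to 1 (fully open), set as the call begins (- or left out, the last holds). The fingers move at their own pace and stop on an object; FORCE is the grip in N (left out, the last holds). Time passes only in rows, so rows that repeat a pose let the fingers close. It gives the time, the measured TCP pose, the force, the opening and the grip force at its end, in the units of the state.
- sensors.read_state(): the state, without advancing time (a new reading comes with each control period).
- grab_frame(name): name is "side" or "top" or "wrist"; returns the picture (400x640x3 uint8, blue, green, red); there is no depth.
- camera_info(name): a dict with "K" (3x3 intrinsics, pixels), "distortion" ([k1, k2, p1, p2, k3] as OpenCV has them; the pictures are not rectified), "world_to_cam" (4x4, takes a point from world to camera coordinates); the wrist camera has in their place "tool_from_camera" (4x4, takes a point from camera to tool coordinates, whose origin is the TCP and whose axes are the flange's). Camera axes: x right, y up, looking along -z (the intrinsics and any distortion apply to the point x, -y, -z); pixel columns grow to the right and rows downward; lengths in m; the calibration is good to about 2 mm. A picture is of the moment at which its call begins: read the wrist's pose just before it. camera_info takes no time and is no camera call.
- finish_job(): hands the job in; it is judged then, once.
The state is a dict: "time_s": time; "joints": joint angles; "qd": joint speeds; "joint_efforts": joint torques, N m; "tcp_pos": TCP position; "tcp_rot": TCP orientation; "force": force on the tool from outside, world axes, zero at the start; "moment": the same for the moment, N m; "width": finger opening in m; "finger_force": force on a finger pad.
Only numpy, scipy, OpenCV 4.12 (cv2) and the standard library are available. Lean on these libraries where they do the work, as an engineer would, in place of code of your own. Each camera call takes 0.05 s, during which the arm holds its last target. There are 200 camera calls.

TASK

One of the two steel shafts on the dark steel plate is bent. Take the spring-faced rolling board by its wooden grip and roll each shaft under it about one full turn along the plate, pressing gently all the way, letting the board rise if the shaft lifts it, and not rolling it back. Then set the board down flat on the bench, put the bent shaft in the red tray and leave the straight one on the plate.

Things in the scene. Friction and masses are not known exactly. Their poses are not given: they have to be found in the camera images.
- plate: Flat dark ground steel plate fixed on the bench, 220 (its x) x 280 (its y) x 20 mm high. Origin: centre of its underside; the flat top is 20 mm above. Along its two long edges (x = +-106 mm, running along y) stand stop lips 6 mm wide and 3 mm high. The shafts lie about along its y and roll along its x.
- shaft_a: Steel shaft with round ends, 16 mm in diameter, 120 mm long, 0.16 kg, lying on the plate. Origin: on the straight line between its two end centres, halfway (8 mm above the plate at the start). Its long axis is y; x and z turn as it rolls. One turn is 50 mm of travel, while a board on top advances 100 mm.
- shaft_b: The other shaft, of the same size and make. Exactly one of shaft_a and shaft_b, either one by its place, is bowed by 4 mm at mid-length (at the start the bow lies flat on the plate). Rolling, it lifts a board on top by up to 4 mm once a turn; the straight one does not.
- board: Hand rolling board: wooden grip bar, 80 mm long (its x), 22 mm wide (y), on a metal plate; below, a rubber-faced plate 110 x 64 mm on springs (7 N/mm in all, travel 5 mm). Grip bar from 22 to 60 mm above the face. Origin: centre of the unpressed face, which starts on the bench; 0.24 kg. Moved along its x it rolls a shaft under it at half its own speed.
- reject_tray: Open red tray fixed on the bench, outside 100 (its x) x 160 (its y) x 35 mm high, walls and floor 4 mm. Origin: centre of its underside. Tray and board start left and right of the plate, either way round.
- jar: Bystander: plastic jar, 56 mm wide, 79 mm high. Origin: centre of underside. Leave alone.
- needle_tin: Bystander: round tin, 71 mm across, 32 mm high. Origin: centre of underside. Leave alone.
Mind the look-alikes: they are no part of the job. There is more than one size of the board; the one meant has the size given above.

How it is judged:
On the way, in this order (a step that is already met when the one before it is completed fails the run):
1. one shaft, 35 mm or more along the plate from its start, is rolling there under the board, pressed with more than 1 N (((contact force between board and shaft_a above 1 N and contact force between shaft_a and plate above 1 N and distance of shaft_a from where it was at the start of the episode above 0.035 m and angular speed of shaft_a above 0.3 rad/s) or (contact force between board and shaft_b above 1 N and contact force between shaft_b and plate above 1 N and distance of shaft_b from where it was at the start of the episode above 0.035 m and angular speed of shaft_b above 0.3 rad/s))), for 0.1 s.
2. then the other shaft likewise, the first still rolled away from its start (((contact force between board and shaft_a above 1 N and contact force between shaft_a and plate above 1 N and distance of shaft_a from where it was at the start of the episode above 0.035 m and distance of shaft_b from where it was at the start of the episode above 0.03 m and angular speed of shaft_a above 0.3 rad/s) or (contact force between board and shaft_b above 1 N and contact force between shaft_b and plate above 1 N and distance of shaft_b from where it was at the start of the episode above 0.035 m and distance of shaft_a from where it was at the start of the episode above 0.03 m and angular speed of shaft_b above 0.3 rad/s))), for 0.1 s.
At the end, for the whole second after the job is handed in: The bent shaft lies wholly down inside the red tray (its middle less than 30 mm above the tray's underside), the straight one rests on the plate's top, and the board lies flat, face down, on the bench (within 6 mm and 0.1 rad), all at rest (x of shaft_b in the frame of reject_tray between -0.046 and 0.046 m and y of shaft_b in the frame of reject_tray between -0.076 and 0.076 m and z of shaft_b in the frame of reject_tray below 0.03 m and linear speed of each of shaft_b, shaft_a below 0.03 m/s and x of shaft_a in the frame of plate between -0.11 and 0.11 m and y of shaft_a in the frame of plate between -0.14 and 0.14 m and z of shaft_a in the frame of plate between 0.022 and 0.034 m and height (world z) of board between -0.005 and 0.006 m and angle between board's own z axis and vertical below 0.1 rad and linear speed of board below 0.02 m/s); the robot touches nothing.
It fails at once if a shaft is pressed on the plate with more than 20 N (contact force between any of shaft_a, shaft_b and plate above 20 N).
It fails at once if the jar or the tin is pushed more than 20 mm (distance of any of jar, needle_tin from where it was at the start of the episode above 0.02 m).
It also fails if it takes over 72 s, if anything falls off the work surface, if the arm or the gripper's body presses on something with over 40 N, if the wrist force passes 120 N, or if a joint passes its speed limit or range.

## Working session

There is one attempt and no reset: what is moved stays moved. The work goes in short steps, Python scripts to look and compute and a shell command to move; the robot and the scene stay as the last step left them, time stands still between calls to the robot, and variables do not carry over. Pictures are saved under pics/ and viewed, at most 10 in all, crops included, and the job is handed in when it is done.

```bash
ls; mkdir -p pics; cat > h.py <<'E'
import numpy as np,cv2
from plant import sensors,grab_frame,camera_info
from scipy.spatial.transform import Rotation as R
def px2w(name,px,z,info=None):
    "pixels -> world points on plane z"
    c=info or camera_info(name);K=np.array(c["K"],float);T=np.array(c["world_to_cam"])
    u=cv2.undistortPoints(np.array(px,float).reshape(-1,1,2),K,np.array(c["distortion"],float)).reshape(-1,2)
    d=np.c_[u[:,0],-u[:,1],-np.ones(len(u))]@T[:3,:3]
    o=-T[:3,:3].T@T[:3,3]
    return o+d*((np.asarray(z)-o[2])/d[:,2])[:,None]
E
python3 - <<'E'
from h import *
for n in("top","side"):
    cv2.imwrite(f"pics/{n}0.png",grab_frame(n))
    c=camera_info(n);T=np.array(c["world_to_cam"]);print(n,-T[:3,:3].T@T[:3,3],T[:3,:3].round(2).tolist())
s=sensors.read_state();print(s)
E
```

```text
pics
top [0.25014598 0.15962432 1.53662429] [[-0.05, -1.0, -0.01], [0.97, -0.05, 0.22], [-0.22, 0.01, 0.97]]
side [-0.22485846  1.35507178  0.71319359] [[-0.84, -0.55, -0.02], [0.21, -0.36, 0.91], [-0.51, 0.76, 0.42]]
{'time_s': 0.1, 'joints': array([-1.45017680e+00,  3.26867501e-01, -1.93470975e-01,  1.05199412e+00,
        3.43685088e-05,  1.43659334e+00]), 'qd': array([-0.00092182, -0.00033147,  0.00122622,  0.00060652, -0.00088066,
        0.00130414]), 'joint_efforts': array([-4.19032431e-04, -4.44238114e+01,  2.63038856e+01,  7.88007601e-03,
       -2.20898701e-04,  4.36531877e-06]), 'tcp_pos': array([ 0.13860087, -0.53174975,  0.24758624]), 'tcp_rot': array([-3.14007480e+00, -2.39612525e-04,  2.54822310e-01]), 'force': array([-0.45085765, -0.10628932,  0.5923638 ]), 'moment': array([ 0.00112718, -0.01677265, -0.01703226]), 'finger_force': 0.0, 'width': 0.08543075263324158}
```

View pics/top0.png

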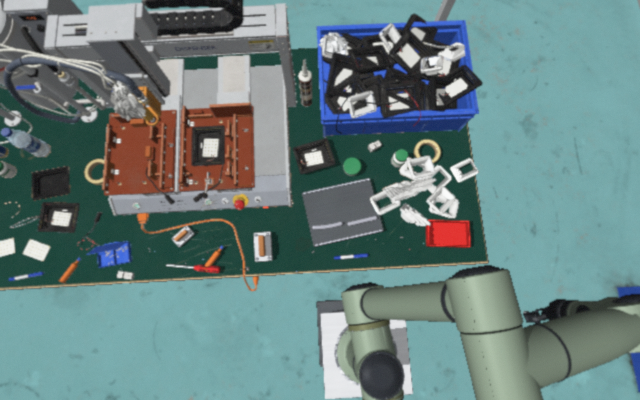

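View pics/side0.png

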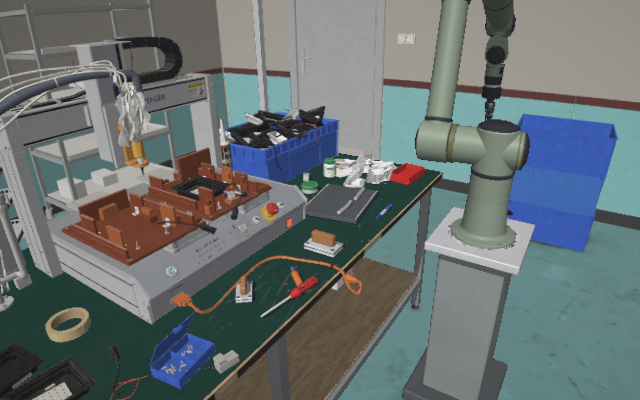

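```bash
python3 - <<'E'
from h import *
im=cv2.imread("pics/top0.png")
cv2.imwrite("pics/c1.png",cv2.resize(im[170:275,155:480][:, :],None,fx=2.46,fy=2.46*1,interpolation=cv2.INTER_CUBIC))
a=cv2.resize(im[175:270,295:395],None,fx=5,fy=5,interpolation=cv2.INTER_CUBIC)
b=cv2.resize(im[215:275,165:225+60],None,fx=5,fy=5,interpolation=cv2.INTER_CUBIC)
o=np.zeros((480,800,3),np.uint8)
s=cv2.imread("pics/side0.png")
o=np.vstack([np.hstack([cv2.resize(im[175:255,300:390],(400,300*400//400*1),interpolation=cv2.INTER_CUBIC)[:300], cv2.resize(im[222:272,165:285],(400,300),interpolation=cv2.INTER_CUBIC)]),
 np.hstack([cv2.resize(s[180:225,300:380],(400,300),interpolation=cv2.INTER_CUBIC),cv2.resize(s[220:310,225:345],(400,300),interpolation=cv2.INTER_CUBIC)])])
cv2.imwrite("pics/c1.png",o)
E
```

```text
(no output)
```

View pics/c1.png

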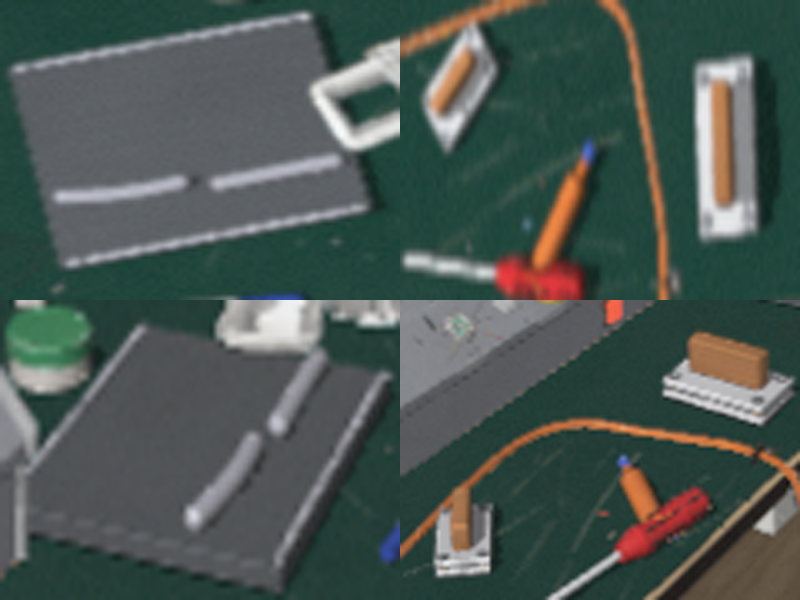

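```bash
python3 - <<'E'
from h import *
A=lambda u,v:(300+u/4.444,175+v/3.75); B=lambda u,v:(165+(u-400)/3.333,222+v/6)
def show(n,p,z):
    w=px2w("top",p,np.full(len(p),z)); print(n,w[:,:2].round(4).tolist()); return w
w=show("plate",[A(12,70),A(308,15),A(370,208),A(65,265)],.023)
print(w.mean(0),[np.linalg.norm(w[i]-w[(i+1)%4]).round(3) for i in range(4)])
show("left",[A(55,197),A(120,192),A(187,182)],.036)
show("right",[A(212,185),A(276,173),A(340,160)],.036)
w=show("board",[B(695,62),B(750,57),B(758,235),B(700,240)],.02);print(w.mean(0),[np.linalg.norm(w[i]-w[(i+1)%4]).round(3) for i in range(4)])
w=show("grip",[B(722,82),B(722,205)],.06);print(w.mean(0))
w=show("small",[B(428,100),B(472,25),B(497,70),B(450,150)],.02);print(w.mean(0),[np.linalg.norm(w[i]-w[(i+1)%4]).round(3) for i in range(4)])
show("tray",[(427,222),(467,220),(470,247),(430,248)],.035)
E
```

```text
plate [[0.6103, 0.2039], [0.6558, -0.066], [0.4455, -0.1027], [0.4014, 0.1675]]
[0.52824831 0.05068176 0.023     ] [np.float64(0.274), np.float64(0.213), np.float64(0.274), np.float64(0.212)]
left [[0.4705, 0.1724], [0.4725, 0.1155], [0.4797, 0.0565]]
right [[0.4754, 0.0349], [0.4848, -0.0218], [0.4952, -0.0789]]
board [[0.4667, 0.4032], [0.4664, 0.3387], [0.3513, 0.3327], [0.3518, 0.3996]]
[0.40906308 0.36858092 0.02      ] [np.float64(0.065), np.float64(0.115), np.float64(0.067), np.float64(0.115)]
grip [[0.4466, 0.3663], [0.3694, 0.3681]]
[0.40799475 0.36721616 0.06      ]
small [[0.4592, 0.716], [0.5056, 0.6654], [0.4743, 0.6355], [0.4253, 0.6894]]
[0.46610878 0.67655975 0.02      ] [np.float64(0.069), np.float64(0.043), np.float64(0.073), np.float64(0.043)]
tray [[0.4675, -0.2731], [0.4667, -0.4291], [0.3621, -0.4259], [0.3668, -0.2728]]
```

The boards are at top pixel (262,247), about 115 x 66 mm, and (183,236), about 70 x 43 mm. The first matches the given size, and the crop confirms it. The left shaft at (327,226) looks bowed towards the robot. The tray is at (448,234).

```bash
cat >> h.py <<'E'
def st(): 
    s=sensors.read_state(); print("t",round(s["time_s"],2),"tcp",s["tcp_pos"].round(4),"rpy",s["tcp_rot"].round(3),"F",s["force"].round(1),"w",round(s["width"],4),"q6",s["joints"][5].round(2)); return s
def rel(x,y,z,yawdeg):
    "rows to reach a world TCP pose, tool pointing down"
    s=sensors.read_state();M=R.from_euler("xyz",s["tcp_rot"])
    d=M.inv().apply(np.array([x,y,z])-s["tcp_pos"])*100
    t=-(yawdeg-np.degrees(s["tcp_rot"][2])); t=(t+180)%360-180
    print("rel",d.round(2),"turn",round(t,1))
def wristinfo(s):
    c=dict(camera_info("wrist"));T=np.eye(4);T[:3,:3]=R.from_euler("xyz",s["tcp_rot"]).as_matrix();T[:3,3]=s["tcp_pos"]
    c["world_to_cam"]=np.linalg.inv(T@np.array(c["tool_from_camera"]));return c
E
python3 -m handwheel '41 -34 0 -85;41 -34 0 -85;41 -34 0 -85;41 -34 0 -85;41 -34 0 -85;41 -34 0 -85;41 -34 0 -85;41 -34 0 -85' 1 60
python3 -c "
from h import *
st();rel(.52,.05,.36,189);rel(.41,.367,.2,181)
print(np.array(camera_info('wrist')['tool_from_camera']).round(3),camera_info('wrist')['K'])"
```

```text
time_s: 1.1
tcp_pos: [0.4315, -0.1245, 0.2483]
tcp_rot: [3.141, 0.0, 1.744]
force: [0.5, -1.1, 0.6]
width: 0.0859
finger_force: 0.0
t 1.1 tcp [ 0.4315 -0.1245  0.2483] rpy [3.141 0.    1.744] F [ 0.5 -1.1  0.6] w 0.0859 q6 0.95
rel [ 15.66  11.73 -11.18] turn -89.1
rel [48.79  6.36  4.81] turn -81.1
[[-0.002  0.948  0.318  0.082]
 [ 1.     0.002 -0.001  0.   ]
 [-0.002  0.318 -0.948 -0.126]
 [ 0.     0.     0.     1.   ]] [[276.85075127   0.         319.0601504 ]
 [  0.         276.85075127 198.91769004]
 [  0.           0.           1.        ]]
```

```bash
python3 -c "
from h import *
rel(.46,.14,.23,185)"
python3 -m handwheel '25.5 -7.4 1.8 -85;25.5 -7.4 1.8 -85;25.5 -7.4 1.8 -85;25.5 -7.4 1.8 -85;25.5 -7.4 1.8 -85;25.5 -7.4 1.8 -85;25.5 -7.4 1.8 -85;25.5 -7.4 1.8 -85'
python3 - <<'E'
from h import *
s=st();cv2.imwrite("pics/w1.png",grab_frame("wrist"));np.save("w1.npy",{k:s[k] for k in("tcp_rot","tcp_pos")},allow_pickle=True)
st()
E
```

```text
rel [25.57  7.37  1.82] turn -85.1
time_s: 2.1
tcp_pos: [0.3148, 0.1128, 0.2301]
tcp_rot: [-3.142, -0.001, -3.055]
force: [-0.2, -0.3, 0.4]
width: 0.0851
finger_force: 0.0
t 2.1 tcp [0.3148 0.1128 0.2301] rpy [-3.142e+00 -1.000e-03 -3.055e+00] F [-0.2 -0.3  0.4] w 0.0851 q6 0.04
t 2.15 tcp [0.3148 0.1128 0.2301] rpy [-3.142e+00 -1.000e-03 -3.052e+00] F [ 0.6 -0.2 -0.1] w 0.0851 q6 0.03
```

View pics/w1.png

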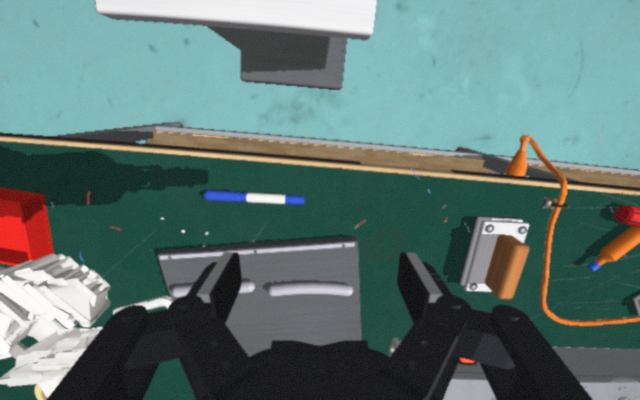

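The picture shows the board at (495,257) with its grip at (508,267). The shafts are on the plate at about (212,287) and (312,289), and the plate's near edge runs from (158,250) to (357,241).

```bash
python3 - <<'E'
from h import *
s=np.load("w1.npy",allow_pickle=True).item();c=wristinfo(s)
f=lambda n,p,z:print(n,px2w("wrist",p,np.full(len(p),z),c)[:,:2].round(4).tolist())
f("board",[(478,218),(528,220),(518,297),(464,292)],.022)
f("grip",[(500,237),(527,240),(521,298),(489,296)],.06)
f("plate",[(158,250),(357,241)],.023)
f("sh",[(173,287),(255,287),(268,287),(353,290),(312,291)],.03)
rel(.408,.367,.12,181)
E
```

```text
board [[0.3546, 0.3271], [0.3518, 0.3965], [0.4742, 0.4236], [0.4709, 0.3388]]
grip [[0.3628, 0.3359], [0.3642, 0.3711], [0.4481, 0.3922], [0.4478, 0.3474]]
plate [[0.4379, -0.0984], [0.4005, 0.1714]]
sh [[0.4915, -0.0791], [0.4805, 0.0371], [0.4788, 0.0553], [0.4737, 0.1745], [0.4801, 0.1172]]
rel [-11.56  24.49  11.  ] turn 4.1
```

```bash
python3 -m handwheel '-5.8 12.2 4 0;-11.6 24.5 9 2;-11.6 24.5 11 2;-11.6 24.5 11 2;-11.6 24.5 11 2;-11.6 24.5 11 2;-11.6 24.5 11 2'
python3 - <<'E'
from h import *
s=st();cv2.imwrite("pics/w2.png",grab_frame("wrist"));np.save("w2.npy",{k:s[k] for k in("tcp_rot","tcp_pos")},allow_pickle=True)
rel(.408,.367,.046,183)
E
```

```text
time_s: 3.02
tcp_pos: [0.4104, 0.3654, 0.12]
tcp_rot: [-3.14, -0.001, -3.097]
force: [0.9, -0.7, 0.5]
width: 0.0856
finger_force: 0.0
t 3.02 tcp [0.4104 0.3654 0.12  ] rpy [-3.140e+00 -1.000e-03 -3.097e+00] F [ 0.9 -0.7  0.5] w 0.0856 q6 0.55
rel [0.26 0.19 7.45] turn -0.5
```

View pics/w2.png

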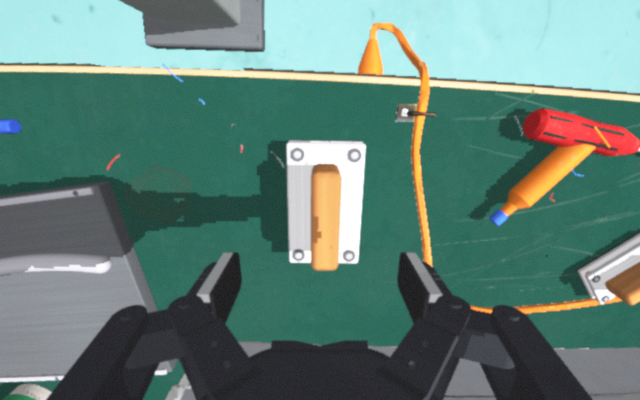

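The board's grip runs from (327,166) to (325,268), between the open fingers. The board lies almost straight in the tool frame.

```bash
python3 - <<'E'
from h import *
s=np.load("w2.npy",allow_pickle=True).item();c=wristinfo(s)
f=lambda n,p,z:print(n,px2w("wrist",p,np.full(len(p),z),c)[:,:2].round(4).tolist())
f("grip",[(327,166),(325,268)],.06)
f("plate",[(288,142),(365,143),(358,264),(290,263)],.02)
rel(.408,.367,.046,183)
E
```

```text
grip [[0.3676, 0.3692], [0.4478, 0.3718]]
plate [[0.3576, 0.3382], [0.3557, 0.4004], [0.4677, 0.4045], [0.4694, 0.3408]]
rel [0.26 0.19 7.45] turn -0.5
```

```bash
python3 -m handwheel '0 0.5 3.5 0;0 0.5 7 0;0 0.5 7.4 0;0 0.5 7.4 0'
python3 -m handwheel '0 0 0 0;0 0 0 0;0 0 0 0;0 0 0 0;0 0 0 0;0 0 0 0' 0 60;python3 -c "
from h import *
st()"
```

```text
time_s: 3.58
tcp_pos: [0.4114, 0.3709, 0.0475]
tcp_rot: [3.141, 0.001, -3.097]
force: [0.5, 0.4, 0.5]
width: 0.0854
finger_force: 0.0
time_s: 4.32
tcp_pos: [0.4111, 0.3713, 0.0465]
tcp_rot: [3.142, 0.0, -3.096]
force: [0.8, -0.4, 3.5]
width: 0.0212
finger_force: 63.0
t 4.33 tcp [0.4111 0.3713 0.0465] rpy [ 3.142  0.    -3.096] F [ 0.8 -0.4  3.5] w 0.0212 q6 0.56
```

```bash
python3 -m handwheel '0 0 -3 0;0 0 -7 0;0 0 -7.5 0';python3 -c "
from h import *
st();rel(.462,-.016,.115,188.5)"
```

```text
time_s: 4.7
tcp_pos: [0.4122, 0.3723, 0.1233]
tcp_rot: [3.139, 0.003, -3.096]
force: [0.7, 0.4, -2.9]
width: 0.0212
finger_force: 62.6
t 4.7 tcp [0.4122 0.3723 0.1233] rpy [ 3.139e+00  3.000e-03 -3.096e+00] F [ 0.7  0.4 -2.9] w 0.0212 q6 0.56
rel [ -3.21 -39.01   0.74] turn -5.9
```

```bash
python3 -m handwheel '-1 -6 0 -6;-2 -12 0 -6;-3.2 -18 0 -6;-3.2 -24 0 -6;-3.2 -30 0 -6;-3.2 -35 0 -6;-3.2 -39 0 -6;-3.2 -39 0 -6'
python3 - <<'E'
from h import *
s=st();cv2.imwrite("pics/w3.png",grab_frame("wrist"));np.save("w3.npy",{k:s[k] for k in("tcp_rot","tcp_pos")},allow_pickle=True)
st();rel(.462,-.016,.12,188.5)
E
```

```text
time_s: 5.7
tcp_pos: [0.46, -0.0191, 0.1201]
tcp_rot: [3.141, -0.002, -2.996]
force: [0.0, 0.7, -3.3]
width: 0.0213
finger_force: 62.4
t 5.7 tcp [ 0.46   -0.0191  0.1201] rpy [ 3.141e+00 -2.000e-03 -2.996e+00] F [ 0.   0.7 -3.3] w 0.0213 q6 -0.35
t 5.75 tcp [ 0.4597 -0.0177  0.1201] rpy [ 3.140e+00 -2.000e-03 -2.994e+00] F [-0.8  0.3 -1.8] w 0.021 q6 -0.35
rel [-0.26  0.13  0.01] turn -0.1
```

View pics/w3.png

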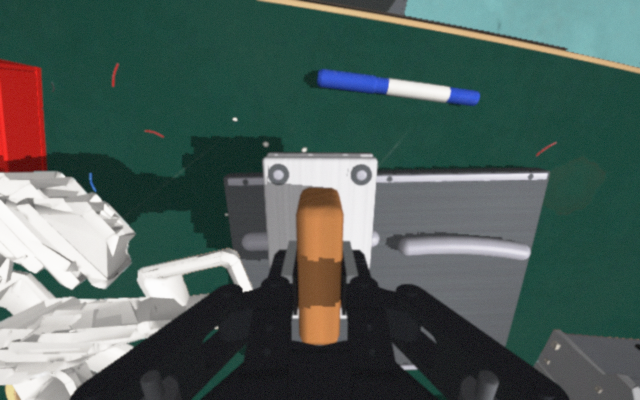

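The held board covers the middle of the right shaft; its ends show at (245,242) and (378,240). The left shaft runs from (404,247) to (527,253) with its middle at (465,243), bowed towards the robot. The plate's near lip runs from (226,178) to (548,173).

```bash
python3 - <<'E'
from h import *
s=np.load("w3.npy",allow_pickle=True).item();c=wristinfo(s)
f=lambda n,p,z:print(n,px2w("wrist",p,np.full(len(p),z),c)[:,:2].round(4).tolist())
f("right",[(245,242),(378,240)],.03)
f("left",[(404,247),(465,243),(527,253)],.03)
f("lip",[(226,180),(548,175)],.023)
f("boardplate",[(264,158),(376,158)],.09)
E
```

```text
right [[0.4997, -0.0785], [0.4813, 0.0359]]
left [[0.4848, 0.0601], [0.4735, 0.1129], [0.4755, 0.1732]]
lip [[0.4482, -0.0991], [0.4047, 0.1692]]
boardplate [[0.4115, -0.0576], [0.4024, 0.0054]]
```

```bash
python3 -m handwheel '0 0.2 1.5 -0.5;0 0.2 2.8 -0.5;0 0.2 3.4 -0.5;0 0.2 3.4 -0.5';  python3 -m handwheel '0 0 0.2 0;0 0 0.3 0;0 0 0.3 0'
```

```text
time_s: 6.25
tcp_pos: [0.4597, -0.0144, 0.0867]
tcp_rot: [3.141, -0.001, -2.982]
force: [-0.2, -0.5, -2.2]
width: 0.0211
finger_force: 62.4
time_s: 6.62
tcp_pos: [0.4604, -0.015, 0.0844]
tcp_rot: [-3.142, 0.0, -2.983]
force: [0.7, -0.1, -2.7]
width: 0.0209
finger_force: 62.4
```

```bash
python3 -m handwheel '0 0 0.1 0;0 0 0.1 0';  python3 -m handwheel '0 0 0.06 0;0 0 0.06 0'; python3 -m handwheel '0 0 0.06 0;0 0 0.06 0'
```

```text
time_s: 6.88
tcp_pos: [0.4602, -0.015, 0.0833]
tcp_rot: [-3.142, 0.0, -2.983]
force: [0.1, 1.0, -3.2]
width: 0.0209
finger_force: 62.4
time_s: 7.12
tcp_pos: [0.4605, -0.0149, 0.0829]
tcp_rot: [-3.142, 0.001, -2.983]
force: [-0.8, 0.4, 0.1]
width: 0.0209
finger_force: 62.7
time_s: 7.38
tcp_pos: [0.4607, -0.015, 0.0824]
tcp_rot: [-3.142, 0.001, -2.983]
force: [0.0, 1.8, 3.0]
width: 0.021
finger_force: 63.1
```

```bash
python3 -m handwheel '-0.4 0 0 0;-0.8 0 0 0;-1.2 0 0 0'; python3 -m handwheel '-0.5 0 0 0;-1 0 0 0;-1.5 0 0 0;-2 0 0 0'
```

```text
time_s: 7.75
tcp_pos: [0.4726, -0.0128, 0.0822]
tcp_rot: [3.141, 0.0, -2.983]
force: [-1.0, 1.5, 3.7]
width: 0.021
finger_force: 63.3
time_s: 8.25
tcp_pos: [0.4921, -0.0094, 0.0821]
tcp_rot: [3.141, -0.0, -2.983]
force: [-1.6, 3.0, 5.1]
width: 0.0209
finger_force: 63.5
```

```bash
python3 -m handwheel '-0.5 0 -0.02 0;-1 0 -0.02 0;-1.5 0 -0.02 0;-2 0 -0.02 0;-2.5 0 -0.03 0;-3 0 -0.03 0;-3.5 0 -0.03 0'; python3 -m handwheel '-0.5 0 0 0;-1 0 0 0;-1.5 0 0 0;-2 0 0 0;-2.5 0 0 0;-3 0 0 0;-3.3 0 0 0;-3.3 0 0 0'
```

```text
time_s: 9.12
tcp_pos: [0.5267, -0.0044, 0.0823]
tcp_rot: [-3.142, -0.0, -2.983]
force: [-1.3, 2.5, 2.9]
width: 0.0214
finger_force: 63.3
time_s: 10.12
tcp_pos: [0.5594, 0.0008, 0.0824]
tcp_rot: [-3.141, 0.0, -2.983]
force: [-0.7, 2.7, 2.9]
width: 0.0208
finger_force: 63.2
```

```bash
python3 -m handwheel '0 0 -1 0;0 0 -2.5 0;0 0 -2.5 0';python3 -c "
from h import *
st();rel(.451,.113,.108,185)"
```

```text
time_s: 10.5
tcp_pos: [0.5602, 0.0004, 0.1091]
tcp_rot: [-3.14, 0.003, -2.983]
force: [-0.6, -0.1, -2.5]
width: 0.0209
finger_force: 62.5
t 10.5 tcp [5.602e-01 4.000e-04 1.091e-01] rpy [-3.140e+00  3.000e-03 -2.983e+00] F [-0.6 -0.1 -2.5] w 0.0209 q6 -0.29
rel [ 9.01 12.85  0.06] turn 4.1
```

```bash
python3 -m handwheel '4 5 0 4;9 10 0 4;9 12.9 0 4;9 12.9 1.2 4;9 12.9 2.2 4;9 12.9 2.4 4;9 12.9 2.4 4'; python3 -c "
from h import *
rel(.451,.113,.083,185)"
```

```text
time_s: 11.38
tcp_pos: [0.4501, 0.1134, 0.0832]
tcp_rot: [-3.142, -0.0, -3.054]
force: [0.9, 0.2, -2.0]
width: 0.0209
finger_force: 62.5
rel [-0.08 -0.04  0.02] turn 0.0
```

```bash
python3 -m handwheel '0 0 0.05 0;0 0 0.05 0';  python3 -m handwheel '0 0 0.05 0;0 0 0.05 0'
```

```text
time_s: 11.62
tcp_pos: [0.4502, 0.1136, 0.0831]
tcp_rot: [-3.141, 0.001, -3.053]
force: [-0.7, -0.4, -2.4]
width: 0.0209
finger_force: 62.6
time_s: 11.88
tcp_pos: [0.4501, 0.1137, 0.0826]
tcp_rot: [-3.141, 0.001, -3.053]
force: [0.1, -2.5, 0.7]
width: 0.021
finger_force: 62.9
```

```bash
python3 -m handwheel '0 0 0.04 0;-0.1 0 0.04 0;-0.2 0 0.02 0;-0.3 0 0 0;-0.4 0 -0.02 0;-0.4 0 -0.02 0'
```

```text
time_s: 12.62
tcp_pos: [0.4538, 0.1142, 0.0827]
tcp_rot: [-3.141, 0.0, -3.053]
force: [-1.8, -3.3, 5.3]
width: 0.021
finger_force: 63.5
```

```bash
python3 -m handwheel '-0.2 0 -0.07 0;-0.4 0 -0.11 0;-0.6 0 -0.15 0;-0.8 0 -0.19 0'
```

```text
time_s: 13.12
tcp_pos: [0.4619, 0.1152, 0.0845]
tcp_rot: [3.141, 0.0, -3.052]
force: [-1.2, -1.5, 4.6]
width: 0.0212
finger_force: 63.3
```

```bash
python3 -m handwheel '-0.2 0 -0.04 0;-0.4 0 -0.07 0;-0.6 0 -0.09 0;-0.8 0 -0.11 0;-1 0 -0.12 0;-1.3 0 -0.13 0'
```

```text
time_s: 13.88
tcp_pos: [0.4749, 0.1164, 0.0859]
tcp_rot: [3.141, 0.0, -3.053]
force: [-0.2, -0.3, 2.9]
width: 0.0213
finger_force: 63.2
```

```bash
python3 -m handwheel '-0.3 0 0.01 0;-0.5 0 0.02 0;-0.8 0 0.05 0;-1 0 0.08 0'
```

```text
time_s: 14.38
tcp_pos: [0.4855, 0.1173, 0.0853]
tcp_rot: [3.141, 0.001, -3.053]
force: [-0.1, 0.6, 5.5]
width: 0.021
finger_force: 63.5
```

```bash
python3 -m handwheel '-0.3 0 0.02 0;-0.5 0 0.05 0;-0.7 0 0.1 0;-0.9 0 0.14 0'
```

```text
time_s: 14.88
tcp_pos: [0.4951, 0.1182, 0.0842]
tcp_rot: [3.141, 0.003, -3.053]
force: [1.3, 0.2, 5.4]
width: 0.0212
finger_force: 63.6
```

```bash
python3 -m handwheel '-0.2 0 0.05 0;-0.4 0 0.1 0;-0.6 0 0.14 0'
```

```text
time_s: 15.25
tcp_pos: [0.5014, 0.1188, 0.083]
tcp_rot: [3.141, 0.003, -3.053]
force: [0.8, -0.0, 5.6]
width: 0.021
finger_force: 63.6
```

```bash
python3 -m handwheel '-0.2 0 0.02 0;-0.4 0 0.02 0'; python3 -m handwheel '-0.2 0 0 0;-0.4 0 0 0'
```

```text
time_s: 15.5
tcp_pos: [0.5051, 0.1191, 0.0826]
tcp_rot: [3.141, 0.003, -3.053]
force: [0.1, 0.0, 3.8]
width: 0.0213
finger_force: 63.4
time_s: 15.75
tcp_pos: [0.5078, 0.1193, 0.0821]
tcp_rot: [3.141, 0.0, -3.053]
force: [-1.3, 1.2, 5.9]
width: 0.0208
finger_force: 63.5
```

```bash
python3 -m handwheel '-0.2 0 -0.03 0;-0.5 0 -0.04 0'; python3 -m handwheel '-0.2 0 -0.01 0;-0.5 0 -0.02 0'
```

```text
time_s: 16.0
tcp_pos: [0.5114, 0.1197, 0.0821]
tcp_rot: [3.141, -0.002, -3.052]
force: [-1.1, 0.1, 6.0]
width: 0.021
finger_force: 63.6
time_s: 16.25
tcp_pos: [0.5163, 0.1201, 0.0823]
tcp_rot: [3.141, -0.003, -3.052]
force: [-1.1, 1.2, 6.7]
width: 0.021
finger_force: 63.6
```

```bash
python3 -m handwheel '-0.2 0 -0.03 0;-0.5 0 -0.04 0'; python3 -m handwheel '-0.2 0 -0.01 0;-0.5 0 -0.02 0;-0.7 0 -0.02 0'
```

```text
time_s: 16.5
tcp_pos: [0.5213, 0.1206, 0.0826]
tcp_rot: [3.141, -0.003, -3.052]
force: [-1.8, 1.0, 5.8]
width: 0.021
finger_force: 63.6
time_s: 16.88
tcp_pos: [0.5286, 0.1213, 0.0829]
tcp_rot: [3.141, -0.002, -3.052]
force: [-1.1, 0.3, 5.1]
width: 0.0214
finger_force: 63.6
```

```bash
python3 -m handwheel '-0.3 0 0 0;-0.6 0 0.01 0;-0.8 0 0.02 0'; python3 -m handwheel '-0.3 0 0 0;-0.6 0 0.01 0;-0.9 0 0.02 0;-1.2 0 0.03 0'
```

```text
time_s: 17.25
tcp_pos: [0.5368, 0.1221, 0.0829]
tcp_rot: [3.141, -0.001, -3.052]
force: [-0.4, 0.8, 6.4]
width: 0.0208
finger_force: 63.6
time_s: 17.75
tcp_pos: [0.5489, 0.1232, 0.0826]
tcp_rot: [3.141, -0.001, -3.052]
force: [0.5, 0.9, 5.3]
width: 0.0209
finger_force: 63.5
```

```bash
python3 -m handwheel '0 0 -1 0;0 0 -2.5 0;0 0 -2.5 0';python3 -c "
from h import *
st();rel(.411,.371,.107,182.5)"
```

```text
time_s: 18.12
tcp_pos: [0.55, 0.1229, 0.1089]
tcp_rot: [-3.141, 0.002, -3.053]
force: [-0.9, 0.3, -2.0]
width: 0.021
finger_force: 62.4
t 18.12 tcp [0.55   0.1229 0.1089] rpy [-3.141e+00  2.000e-03 -3.053e+00] F [-0.9  0.3 -2. ] w 0.021 q6 -0.0
rel [11.64 25.95  0.17] turn 2.6
```

```bash
python3 -m handwheel '2.5 5 0 2.6;5 10 0 2.6;7.5 16 0 2.6;10 22 0 2.6;11.6 26 0 2.6;11.6 26 2.5 2.6;11.6 26 5 2.6;11.6 26 5.6 2.6';python3 -c "
from h import *
rel(.411,.371,.0475,182.5)"
```

```text
time_s: 19.12
tcp_pos: [0.4091, 0.3707, 0.05]
tcp_rot: [-3.14, -0.003, -3.098]
force: [-0.7, 0.3, -1.4]
width: 0.0213
finger_force: 62.4
rel [-0.19  0.02  0.25] turn 0.0
```

```bash
python3 -m handwheel '0 0 0.25 0;0 0 0.3 0;0 0 0.3 0';python3 -m handwheel '0 0 0 0;0 0 0 0;0 0 0 0;0 0 0 0' 0.9;python3 -m handwheel '0 0 -3 0;0 0 -8 0;0 0 -13 0;0 0 -14 0'
python3 - <<'E'
from h import *
cv2.imwrite("pics/t4.png",cv2.resize(grab_frame("top")[170:270,240:480],None,fx=3.3,fy=3.3,interpolation=cv2.INTER_CUBIC))
st();rel(.44,.06,.16,95)
E
```

```text
time_s: 19.5
tcp_pos: [0.4114, 0.3718, 0.0495]
tcp_rot: [3.141, 0.001, -3.098]
force: [1.0, 0.2, -3.3]
width: 0.0212
finger_force: 62.4
time_s: 20.0
tcp_pos: [0.4108, 0.3716, 0.0488]
tcp_rot: [3.141, 0.0, -3.098]
force: [-0.5, 0.7, -0.3]
width: 0.0771
finger_force: 0.0
time_s: 20.5
tcp_pos: [0.4125, 0.3729, 0.1924]
tcp_rot: [3.138, 0.006, -3.098]
force: [1.0, 0.0, 0.0]
width: 0.0768
finger_force: 0.0
t 20.55 tcp [0.4121 0.3726 0.1918] rpy [ 3.139  0.004 -3.098] F [0.3 0.1 0.8] w 0.0766 q6 0.56
rel [ -1.41 -31.36   3.1 ] turn 87.5
```

View pics/t4.png

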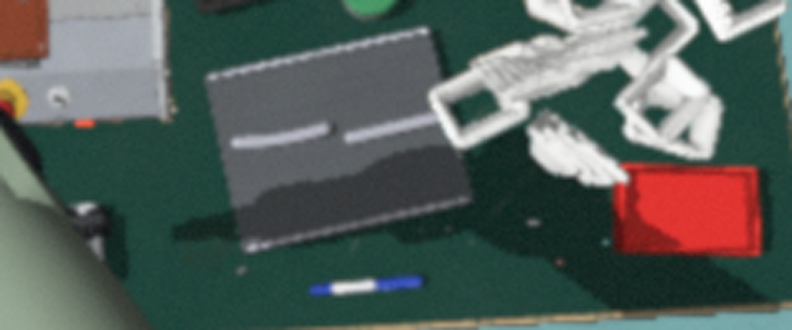

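The bent shaft now runs from crop pixel (233,142) to (330,130), still bowed to the near side after one full turn. The straight shaft lies at (345,137) to (437,118), and the board is set down.

```bash
python3 - <<'E'
from h import *
p=[(240+u/3.3,170+v/3.3) for u,v in[(233,142),(330,130),(282,138),(624,168),(757,168),(758,252),(616,250)]]
print(px2w("top",p,[.03,.03,.03]+[.035]*4).round(4).tolist())
rel(.525,.12,.15,95)
E
```

```text
[[0.529, 0.1764, 0.03], [0.537, 0.0604, 0.03], [0.5305, 0.118, 0.03], [0.4713, -0.2817, 0.035], [0.4626, -0.4379, 0.035], [0.3646, -0.4251, 0.035], [0.376, -0.2611, 0.035]]
rel [-10.16 -25.74   4.15] turn 87.5
```

```bash
python3 -m handwheel '-3 -5 1 10;-6 -10 2 20;-9 -16 3 30;-10.5 -22 4 40;-10.5 -25.7 4 50;-10.5 -25.7 4 60;-10.5 -25.7 4 70;-10.5 -25.7 4 80' 0.6
python3 -m handwheel '0 0 0 8;0 0 0 8'
python3 - <<'E'
from h import *
s=st();cv2.imwrite("pics/w5.png",grab_frame("wrist"));np.save("w5.npy",{k:s[k] for k in("tcp_rot","tcp_pos")},allow_pickle=True)
E
```

```text
time_s: 21.55
tcp_pos: [0.5256, 0.1189, 0.1468]
tcp_rot: [-3.138, -0.0, 1.783]
force: [0.3, -0.2, -0.2]
width: 0.0514
finger_force: 0.0
time_s: 21.8
tcp_pos: [0.5257, 0.1193, 0.1471]
tcp_rot: [-3.139, -0.0, 1.651]
force: [-0.3, -0.3, 0.5]
width: 0.0509
finger_force: 0.0
t 21.8 tcp [0.5257 0.1193 0.1471] rpy [-3.139 -0.     1.651] F [-0.3 -0.3  0.5] w 0.0509 q6 1.58
```

View pics/w5.png

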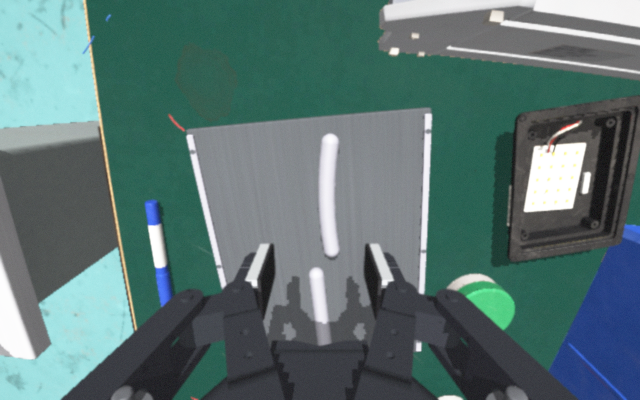

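The bent shaft runs from (330,138) to (332,252), with its middle at (325,195). The straight shaft begins at (317,272).

```bash
python3 - <<'E'
from h import *
s=np.load("w5.npy",allow_pickle=True).item();c=wristinfo(s)
print(px2w("wrist",[(330,140),(332,250),(325,195)],[.03]*3,c).round(4).tolist())
rel(.5275,.117,.042,95)
E
```

```text
[[0.5311, 0.1743, 0.03], [0.5428, 0.0679, 0.03], [0.5311, 0.1242, 0.03]]
rel [-0.24  0.17 10.53] turn -0.4
```

```bash
python3 -m handwheel '0 0.5 5 0;0 0.5 9 0;0 0.5 10.6 0;0 0.5 10.6 0'; python3 -m handwheel '0 0 0 0;0 0 0 0;0 0 0 0;0 0 0 0;0 0 0 0' 0 40; python3 -m handwheel '0 0 -2 0;0 0 -6 0;0 0 -9 0;0 0 -9 0'
python3 -c "
from h import *
st();rel(.418,-.351,.1,92);rel(.418,-.351,.034,92)"
```

```text
time_s: 22.35
tcp_pos: [0.5308, 0.1197, 0.0418]
tcp_rot: [-3.139, -0.0, 1.65]
force: [0.8, -0.5, 0.4]
width: 0.0512
finger_force: 0.0
time_s: 22.98
tcp_pos: [0.5329, 0.1199, 0.0443]
tcp_rot: [3.139, -0.0, 1.65]
force: [-1.0, 0.8, 6.9]
width: 0.0145
finger_force: 39.1
time_s: 23.48
tcp_pos: [0.5338, 0.12, 0.1353]
tcp_rot: [3.136, -0.0, 1.649]
force: [-0.5, -0.7, -2.0]
width: 0.0136
finger_force: 39.6
t 23.48 tcp [0.5338 0.12   0.1353] rpy [ 3.136 -0.     1.649] F [-0.5 -0.7 -2. ] w 0.0136 q6 1.58
rel [-46.04 -15.26   3.44] turn 2.5
rel [-46.04 -15.3   10.04] turn 2.5
```

```bash
python3 -m handwheel '-6 -2 0 1;-12 -4 0 2;-18 -6 0 3;-24 -8 0 4;-30 -10 0 5;-36 -12 0 6;-41 -14 0 6;-46 -15.3 0 6'
python3 - <<'E'
from h import *
s=st();cv2.imwrite("pics/w6.png",grab_frame("wrist"));np.save("w6.npy",{k:s[k] for k in("tcp_rot","tcp_pos")},allow_pickle=True)
rel(.418,-.351,.04,89)
E
```

```text
time_s: 24.48
tcp_pos: [0.4136, -0.3521, 0.1313]
tcp_rot: [-3.14, -0.002, 1.543]
force: [1.1, -0.3, -1.3]
width: 0.0144
finger_force: 39.6
t 24.48 tcp [ 0.4136 -0.3521  0.1313] rpy [-3.140e+00 -2.000e-03  1.543e+00] F [ 1.1 -0.3 -1.3] w 0.0144 q6 0.76
rel [0.9  0.44 9.18] turn -0.8
```

View pics/w6.png

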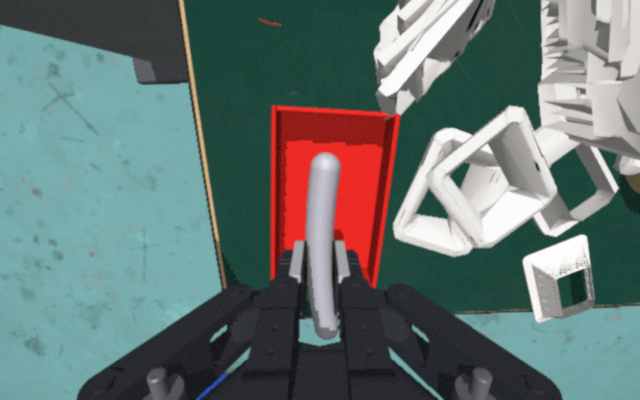

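The bent shaft is held, running from (325,160) to (328,335). The tray's +y end shows at (272,107) to (398,114).

```bash
python3 - <<'E'
from h import *
s=np.load("w6.npy",allow_pickle=True).item();c=wristinfo(s)
print(px2w("wrist",[(274,107),(398,115),(271,280),(378,280)],[.035]*4,c).round(4).tolist())
print(px2w("wrist",[(325,160),(325,335)],[.125]*2,c).round(4).tolist())
E
```

```text
[[0.3819, -0.2691, 0.035], [0.4772, -0.2777, 0.035], [0.3666, -0.4235, 0.035], [0.4674, -0.4265, 0.035]]
[[0.4185, -0.2945, 0.125], [0.4162, -0.4017, 0.125]]
```

```bash
python3 -m handwheel '0 0.6 3 3;0 0.6 5.5 3;0 0.6 8 3;0 0.6 9.5 3;0 0.6 9.9 3;0 0.6 9.9 3'; python3 -m handwheel '0 0 0 0;0 0 0 0;0 0 0 0;0 0 0 0' 0.4;  python3 -m handwheel '0 0 -3 0;0 0 -8 0;0 0 -13 0;0 0 -16 0;0 0 -16 0'
python3 - <<'E'
from h import *
s=st();a=grab_frame("wrist");b=grab_frame("top")
b[:]=b
o=np.hstack([a[:,160:480],cv2.resize(b[175:275,240:360],(480,400),interpolation=cv2.INTER_CUBIC)])
cv2.imwrite("pics/w7.png",o)
E
```

```text
time_s: 25.28
tcp_pos: [0.4215, -0.351, 0.0338]
tcp_rot: [3.141, 0.0, 1.492]
force: [0.0, 0.3, -1.1]
width: 0.014
finger_force: 39.6
time_s: 25.78
tcp_pos: [0.4215, -0.3512, 0.034]
tcp_rot: [3.141, 0.0, 1.492]
force: [-0.2, 0.2, 0.2]
width: 0.034
finger_force: 0.0
time_s: 26.4
tcp_pos: [0.4226, -0.3523, 0.1965]
tcp_rot: [3.138, 0.004, 1.492]
force: [0.2, 0.5, -0.5]
width: 0.0342
finger_force: 0.0
t 26.4 tcp [ 0.4226 -0.3523  0.1965] rpy [3.138 0.004 1.492] F [ 0.2  0.5 -0.5] w 0.0342 q6 0.82
```

View pics/w7.png

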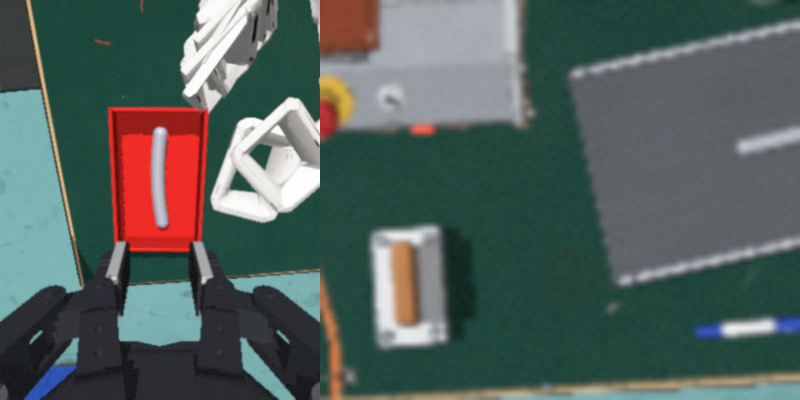

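The bent shaft lies on the tray floor at (160,178). The straight shaft is on the plate, its end at (740,148), and the board stands flat on the bench at (408,287).

```bash
python3 -m handwheel '0 0 0 0;0 0 0 0;0 0 0 0;0 0 0 0'; python3 -c "
from plant import finish_job
print(finish_job())"
```

```text
time_s: 27.0
tcp_pos: [0.4213, -0.3509, 0.1933]
tcp_rot: [-3.141, -0.0, 1.492]
force: [0.2, 0.9, -0.2]
width: 0.0341
finger_force: 0.0
the job is handed in; nothing more can be done
None
```

I rolled both shafts about one full turn and handed the job in at about 27 s. The left shaft (+y side) was the bent one and lies in the red tray; the straight shaft is on the plate and the board is flat on the bench. The hand-in call returned no verdict.

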